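Hang the washed cup mouth-down on the free peg of the cup drainer

TASK

The white cup standing mouth-down on the sideboard has just been washed. Hang it mouth-down on the free sloping peg of the steel drainer, beside the cup that already hangs there: keep hold of it until the peg's tip is inside against the cup's floor, then let go so that it stays hung. Leave the cup already hanging, the spice jar and the kitchen timer where they are.

Things in the scene. Friction and masses are not known exactly. Their poses are not given: they have to be found in the camera images.
- cup: Cup to hang: white, blue pattern, one handle. Starts standing on its rim, own z (foot to mouth) down, handle roughly towards the robot. 50 mm high; outer diameter 61 mm at the rim, 57 mm 20 mm from it, 40 mm at the foot. Origin: in the foot plane, 14 mm off the round axis on the handle side. Handle along own -y, to 58 mm from the axis, 14 mm thick. Grip the body across its own x, near the rim.
- cup_floor (a point): Centre of the inside floor of the cup to hang, on its round axis, 9 mm from the foot plane, 41 mm from the rim plane. The cup is hollow: inside diameter 26 mm at the floor, 48 mm at the mouth. Mass 0.10 to 0.18 kg.
- cup_mouth (a point): Centre of the mouth of the cup to hang, in the plane of the rim, 50 mm from the foot plane.
- drainer: Fixed drainer: dark foot plate 110 x 230 x 12 mm, two posts, a crossbar 105 mm up and 35 mm behind the plate's centre, two straight pegs 10 mm thick rising from it, leaning 40 degrees from vertical towards own -x; 110 mm from bar axis to ball-tip centre, 130 mm apart along y. Nothing on it is higher. Origin: centre of the underside; x points away from the robot, within 0.2 rad, y left, z up.
- peg_right_tip (a point): Centre of the black 14 mm ball on the tip of the right peg (own -y side of the drainer): the free peg. 189 mm above the sideboard. A cup fully on the peg has its inside floor on this ball, 7 to 9 mm from floor centre to ball centre; let go, it leans on the peg, up to about 55 degrees from straight mouth-down.
- peg_left_tip (a point): The same point of the left-hand peg (drainer's +y side), on which the other cup hangs; the direction from peg_right_tip to peg_left_tip is the drainer's y.
- hung_cup: A second loose cup of the same kind, already hanging mouth-down on the left peg, handle towards the robot. Leave it. Origin as for the cup to hang.
- spice_jar: Spice jar with a dark lid, 41 mm in diameter, 105 mm high, standing on the sideboard in front of the drainer, to the left of the cup. Origin: centre of its underside. Leave it.
- timer: Wind-up kitchen timer, 61 mm in diameter, 52 mm high, standing to the right of the cup. Origin: centre of its underside. Leave it.
- books_corner (a point): Front left top corner of the fixed row of books, which runs from here 190 mm back (+x) and 275 mm to the right (-y), up to 282 mm high; go over or round it. Right of and behind the books also stand a fixed vase 200 mm high, a glass candle and, between books and drainer, a tin 100 mm high.

How it is judged:
By the outcome, as a careful person would: the job done as asked, in the order asked, and still so for the second after the job is handed in, with the robot touching nothing.
It also fails if it takes over 48 s, if anything falls off the work surface, if the arm or the gripper's body presses on something with over 40 N, if the wrist force passes 120 N, or if a joint passes its speed limit or range.

ROBOT

A 7-joint arm with a two-finger parallel gripper is mounted at the origin on a cart in front of the work surface, level with it; the furniture and walls round the work are solid. World frame = base frame: x ahead of the robot, y to its left, z up, the work surface at z = 0. Lengths are in mm, angles in rad, forces in N, time in s.
With the tool pointing down it reaches from about 425 to 825 mm from the base axis. Payload 3.6 kg.
Tool frame: the origin (TCP) lies between the finger pads; the fingertips stand 25 mm ahead of it and the grasp point (between the pads) lies 6 mm ahead of it; z points along the fingers, y is the line along which they close (so a half turn about z gives the same grasp; the last joint's range is limited). The gripper opens to 93 mm and grips with 3 to 60 N. Pads are 15 mm wide; open, the fingers measure 128 mm over their backs; the gripper's body (75 mm by 188 mm) begins 65 mm behind the grasp point.
Start: joints at [1.111, 0.615, -0.013, 1.423, 0.008, 1.103, -0.04], TCP at [273.216, -589.76, 243.64] pointing down, gripper open.
Joint ranges: [-3.12, 3.12], [-0.3, 2.06], [-1.34, 1.32], [0.26, 2.42], [-1.36, 4.5], [0.01, 1.98], [-2.84, 2.84]. Speed limits (rad/s): [2.79, 2.79, 3.14, 3.14, 3.14, 3.14, 3.14].

INTERFACE

Orientations are given as a unit quaternion [x, y, z, w].
In Python, from station import robot gives the robot as it stands.
- The arm moves only by the tool drive_effector, called by a JSON object that holds its "op" and its "data". Schema: {"type":"object","properties":{"increments":{"type":"array","items":{"type":"array","items":{"type":"array","items":{"type":"number"},"minItems":6,"maxItems":6},"minItems":1,"maxItems":12},"minItems":1,"maxItems":1},"finger_gap":{"type":"number"},"force":{"type":"number"},"only":{"type":"string"},"quiet":{"type":"boolean"},"lines":{"type":"string"}},"required":["increments"],"additionalProperties":false}. increments is a list that holds a single list of rows (three levels of brackets), with 1 to 12 rows, each of 6 numbers: dx, dy, dz in mm, then a rotation vector rx, ry, rz in rad; each row is the pose to reach, as a shift and turn from the pose commanded when the call began, along the tool's axes at that moment; what a row does not reach only later rows make up. A row lasts 1/10 s, in which the tool goes at most 50 mm and 0.15 rad, less where a joint would pass 70% of its speed; a pose out of reach is approached as far as the arm can. finger_gap is the opening from 0.0 (shut) to 1.0 (fully open), set as the call begins (left out keeps the last). The fingers move at their own pace and stop on an object; force is the grip in N (left out, the last holds). Time passes only in rows, so rows that do not move let the fingers close. The tool returns the time, the measured TCP pose, the force, the opening and the grip force at its end. only (a regular expression) keeps the lines of the reply that match it, lines (a string "A,B") keeps lines A to B, and quiet returns only ok. Input that does not fit is refused with a message, and nothing moves.
- robot.read_state(): the state, without advancing time (a new reading comes with each control period).
- robot.camera(name): name is "side" or "top" or "wrist"; returns the picture (400x640x3 uint8, red, green, blue); there is no depth.
- robot.get_calibration(name): a dict with "fx", "fy", "cx", "cy" (pixels), "rvec" (rotation vector, rad) and "tvec" (3), from world to camera coordinates, as OpenCV has them. Camera axes: x right, y down, z forward; pixel columns grow to the right and rows downward; lengths in mm; the calibration is good to about 2 mm. A picture is of the moment at which its call begins: read the wrist's pose just before it. get_calibration takes no time and is no camera call; for the wrist camera it gives the pose at the moment of the call.
- robot.finish_job(): hands the job in; it is judged then, once.
The state is a dict: "clock": time; "qpos": joint angles; "joint_velocities": joint speeds; "tau": joint torques, N m; "tool_pos": TCP position; "ee_rot": TCP orientation; "contact_force": force on the tool from outside, world axes, zero at the start; "moment": the same for the moment, N m; "gripper_width": opening from 0.0 (shut) to 1.0 (fully open); "grasp_force": force on a finger pad.
Only numpy, scipy, OpenCV 4.12 (cv2) and the standard library are available. Lean on these libraries where they do the work, as an engineer would, in place of code of your own. Each camera call takes 0.05 s, during which the arm holds its last target. There are 200 camera calls.

## Working session

There is one attempt and no reset: what is moved stays moved. The work goes in short steps, Python scripts to look and compute and a tool call to move; the robot and the scene stay as the last step left them, time stands still between calls to the robot, and variables do not carry over. Pictures are saved under pics/ and viewed, at most 10 in all, crops included, and the job is handed in when it is done.

```bash
ls; mkdir -p pics
```

Run:
```python
from station import robot
import cv2
for n in("side","top"):
    cv2.imwrite(f"pics/{n}0.png",robot.camera(n)[:,:,::-1])
    print(n,robot.get_calibration(n))
print(robot.read_state())
```

```text
pics
station.py
side {'fx': 368.3046900201811, 'fy': 368.3046900201811, 'cx': 319.0521578641439, 'cy': 198.5955586265267, 'rvec': array([ 2.61230387, -0.0849321 ,  0.0328855 ]), 'tvec': array([-504.48267426,  155.13354454, 1045.17981816])}
top {'fx': 418.1613403922965, 'fy': 418.1613403922965, 'cx': 317.49737777458205, 'cy': 193.843239252905, 'rvec': array([ 1.90003135, -2.10345852,  0.44816597]), 'tvec': array([  91.11379701,  525.96370169, 1301.59886201])}
{'clock': 0.1, 'qpos': array([ 1.11051644,  0.61582621, -0.01264948,  1.4247254 ,  0.00809046,
        1.10342139, -0.04038837]), 'joint_velocities': array([ 6.11902160e-04, -1.16110386e-03, -8.23518940e-04, -1.50936314e-03,
        8.62198219e-05,  5.46519799e-04, -8.08845068e-05]), 'tau': array([ 1.73517543e-03, -4.60039258e+01,  2.10308530e-01, -1.66243869e+01,
       -6.11494551e-02,  1.69333775e-02,  7.66877292e-05]), 'tool_pos': array([ 272.95007567, -589.18870845,  242.59885237]), 'ee_rot': array([ 9.76560049e-01,  2.15241986e-01, -2.51711200e-04, -1.13794445e-03]), 'contact_force': array([0.53703839, 1.06605605, 0.07527232]), 'moment': array([ 0.01894914, -0.03217675,  0.02330866]), 'grasp_force': 0.0, 'gripper_width': 0.996776006776698}
```

View pics/side0.png

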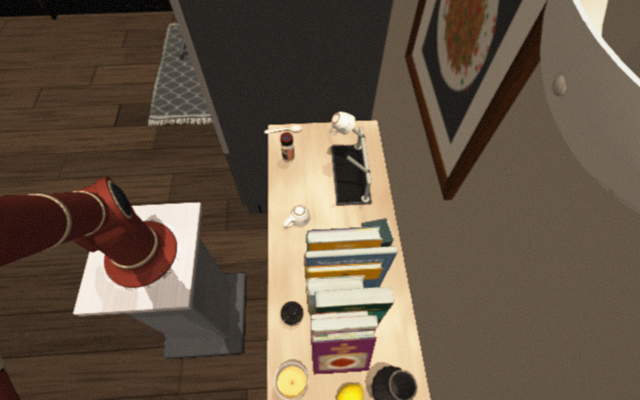

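View pics/top0.png

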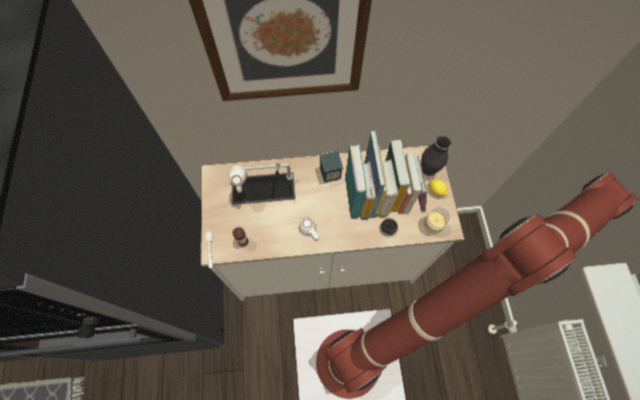

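The side view shows the cup at about (300,213), the jar at (287,147), the timer at (291,313), the drainer at (350,175) and its free peg tip near (349,157). The top view shows the cup at (307,227) and the drainer at (263,187). I'll enlarge both.

Run:
```python
import cv2,numpy as np
a=cv2.imread("pics/side0.png")[100:240,265:400]; b=cv2.imread("pics/top0.png")[150:250,220:350]
A=cv2.resize(a,None,fx=3,fy=3,interpolation=2); A=A[:420]
A=cv2.resize(a,None,fx=4,fy=4,interpolation=2)[:560,:400]
B=cv2.resize(b,None,fx=4,fy=4,interpolation=2)[:400,:400]
C=np.zeros((560,800,3),np.uint8);C[:,:400]=A;C[:400,400:]=B
cv2.imwrite("pics/z0.png",C)
```

```text
(no output)
```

View pics/z0.png

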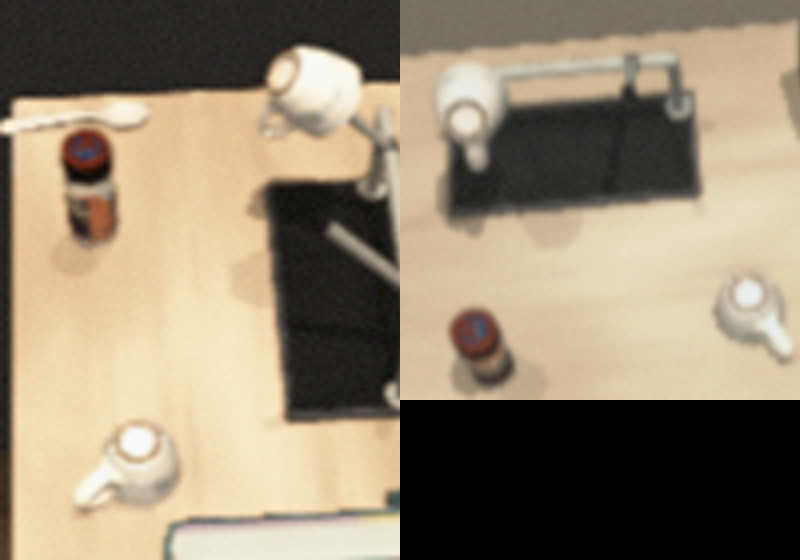

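Create h.py:
```python
from station import robot
import cv2,numpy as np
from scipy.spatial.transform import Rotation as R
def ray(c,u,v):
    M=cv2.Rodrigues(c["rvec"])[0]; o=-M.T@c["tvec"]
    d=M.T@np.array([(u-c["cx"])/c["fx"],(v-c["cy"])/c["fy"],1]); return o,d/np.linalg.norm(d)
def plane(c,u,v,z): o,d=ray(c,u,v); return (o+d*(z-o[2])/d[2]).round(1)
def tri(*rays):
    A=sum(np.eye(3)-np.outer(d,d) for o,d in rays); b=sum((np.eye(3)-np.outer(d,d))@o for o,d in rays)
    return np.linalg.solve(A,b).round(1)
def proj(c,p): return cv2.projectPoints(np.array([p],float),c["rvec"],c["tvec"],np.array([[c["fx"],0,c["cx"]],[0,c["fy"],c["cy"]],[0,0,1]]),None)[0].ravel().round(1)
```

Run:
```python
from h import *
s,t=[robot.get_calibration(n) for n in("side","top")]
S=lambda x,y:(265+x/4,100+y/4); T=lambda x,y:(220+(x-400)/4,150+y/4)
print("cams",ray(s,0,0)[0],ray(t,0,0)[0])
for n,a,b,z in[("peg",(322,221),(628,90),189),("cupfoot",(138,442),(748,294),50),("handle",(85,497),(785,352),25),("jar",(87,147),(476,328),105),("hungfoot",(283,70),(466,122),200)]:
    print(n,plane(s,*S(*a),z),plane(t,*T(*b),z),tri(ray(s,*S(*a)),ray(t,*T(*b))))
print("plate top cam",[plane(t,*T(*p),12) for p in((450,215),(697,195),(692,92))])
print("plate side cam",[plane(s,*S(*p),12) for p in((268,184),(288,418))])
print("handle2",plane(s,*S(85,497),15),plane(t,*T(785,352),15))
print("books",plane(s,307,232,282),plane(t,347,145,282),plane(t,352,212,200))
```

```text
cams [ 470.15212909 -425.18976193  984.44942959] [ -31.9607972   103.63303454 1402.61820845]
peg [586.7 167.7 189. ] [586.4 164.2 189. ] [585.5 164.4 192.5]
cupfoot [454.3  82.4  50. ] [452.   81.4  50. ] [453.4  82.   49.1]
handle [413.8  53.1  25. ] [405.1  54.3  25. ] [410.8  55.7  15.7]
jar [426.6 311.5 105. ] [425.3 305.2 105. ] [425.3 305.5 110.4]
hungfoot [571.3 293.4 200. ] [565.2 293.6 200. ] [569.8 295.4 195.7]
plate top cam [array([567.2, 339.9,  12. ]), array([564.5, 117.9,  12. ]), array([668.6, 114.1,  12. ])]
plate side cam [array([571.7, 340.6,  12. ]), array([567.9, 116.5,  12. ])]
handle2 [413.2  58.1  15. ] [408.3  53.9  15. ]
books [471.9 -95.8 282. ] [612.2 -61.4 282. ] [421.8 -57.7 200. ]
```

The black peg ball is at about (345,155) in the side view and (277,172) in the top view. That gives a tip near (586,165,189), with drainer yaw about -0.02. The cup axis is near (453,82), and its handle points at about 213°. I'll rise and swing over the books.

Add to h.py:
```python
def rows(p,Rt):
    "shift and rotvec in the tool frame from the measured pose to TCP p, orientation Rt"
    s=robot.read_state(); R0=R.from_quat(s["ee_rot"])
    print("delta",R0.inv().apply(np.array(p)-s["tool_pos"]).round(1),(R0.inv()*Rt).as_rotvec().round(3),"t",s["clock"],"q",s["qpos"].round(2))
def down(yaw_y):  # tool z down, tool y at yaw_y (deg)
    a=np.radians(yaw_y); y=np.array([np.cos(a),np.sin(a),0]); z=np.array([0,0,-1]); return R.from_matrix(np.c_[np.cross(y,z),y,z])
```

```text
(no output)
```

{"op": "drive_effector", "data": {"increments": [[[0,0,-50,0,0,0],[0,0,-97,0,0,0],[45,-35,-97,0,0,0],[90,-70,-97,0,0,0],[130,-100,-97,0,0,0],[170,-135,-97,0,0,0],[215,-170,-97,0,0,0],[255,-200,-97,0,0,0],[255,-200,-97,0,0,0]]], "finger_gap": 1.0}}

```text
clock: 1.0
tool_pos: [422.8, -295.6, 340.5]
ee_rot: [0.976, 0.219, 0.001, -0.001]
contact_force: [-0.4, -0.2, 0.3]
gripper_width: 1.001
grasp_force: 0.0
```

```bash
python3 -c "
from h import *
rows((453,82,260),down(-57.3))"
```

```text
delta [ 188.4 -328.3   81.7] [-0.002 -0.002 -0.129] t 1.0 q [ 0.64  0.32 -0.09  1.65  0.03  1.18 -0.59]
```

{"op": "drive_effector", "data": {"increments": [[[24,-41,0,0,0,0],[48,-82,0,0,0,0],[72,-123,0,0,0,0],[96,-164,0,0,0,0],[120,-205,0,0,0,-0.03],[144,-246,0,0,0,-0.06],[168,-287,0,0,0,-0.09],[188,-328,0,0,0,-0.13],[188,-328,40,0,0,-0.13],[188,-328,82,0,0,-0.13],[188,-328,82,0,0,-0.13],[188,-328,82,0,0,-0.13]]]}}

```text
clock: 2.2
tool_pos: [453.3, 75.4, 258.9]
ee_rot: [0.961, 0.278, -0.001, -0.0]
contact_force: [-0.0, -0.3, 0.6]
gripper_width: 0.997
grasp_force: 0.0
```

Run:
```python
from h import *
c=robot.get_calibration("wrist"); im=robot.camera("wrist")
cv2.imwrite("pics/w1.png",im[:,:,::-1])
rows((453,82,60),down(-57.3)); print(ray(c,320,200), proj(c,(453,82,50)),proj(c,(586,165,189)))
```

```text
delta [  1.9  -6.2 200.1] [ 0.001 -0.002 -0.008] t 2.25 q [ 0.03  0.32 -0.32  1.92  0.12  0.92 -1.36]
(array([513.2662181 , 113.9046948 , 399.81156251]), array([-0.21670463, -0.1300062 , -0.96754198])) [317.3 180.9] [314.4 -32.1]
```

View pics/w1.png

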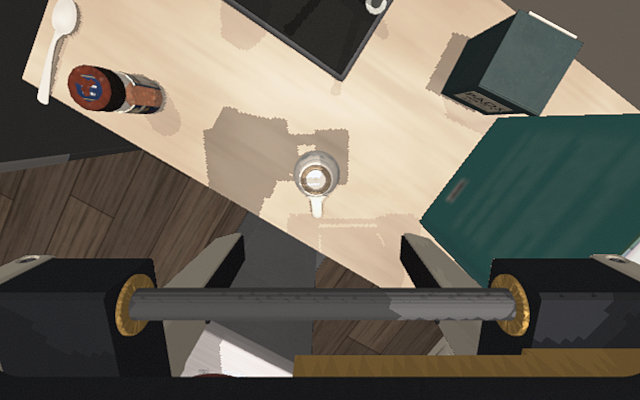

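The wrist view shows the cup's foot ring at (316,180), against a predicted (317,181). The handle end is at about (318,215), so the fingers are nearly across it. I'll check the handle's yaw.

Run:
```python
from h import *
c=robot.get_calibration("wrist"); g=cv2.imread("pics/w1.png").astype(int)
sub=g[140:225,285:350]; 
m=((sub.min(2)>140)&(sub.max(2)-sub.min(2)<45)).astype(np.uint8)   # white cup
n,l,st,ce=cv2.connectedComponentsWithStats(m); k=1+st[1:,4].argmax(); print("blob",st[k],ce[k]+[285,140])
for v in (200,205,210,214):
    xs=np.where(l[v-140]==k)[0]+285; print(v,xs.min() if len(xs) else None,xs.max() if len(xs) else None)
# foot ring: bright disk inside
f=(sub[25:60,15:50].min(2)>205).astype(np.uint8); M=cv2.moments(f,True); fc=(300+M["m10"]/M["m00"],165+M["m01"]/M["m00"]); print("foot",fc,plane(c,*fc,50))
a=plane(c,*fc,50)
for z in(15,25,35):
    d=plane(c,318,208,z)-a; print(z,np.degrees(np.arctan2(d[1],d[0])),np.hypot(d[0],d[1]))
```

```text
blob [ 10  13  40  65 860] [314.67906977 181.04534884]
200 310 322
205 311 321
210 312 321
214 312 321
foot (314.191637630662, 181.59233449477352) [451.8  84.9  50. ]
15 -142.40691212849524 42.78340799889605
25 -141.8990481885007 40.029239313281984
35 -141.2199237035871 37.20067203694041
```

Run:
```python
from h import *
c=robot.get_calibration("wrist"); a=plane(c,316,180.5,50); print(a)
for z in(15,25): d=plane(c,316.3,208,z)-a; print(np.degrees(np.arctan2(d[1],d[0])))
rows((453,82.5,110),down(-57)); rows((453,82.5,29),down(-57))
```

```text
[454.   83.8  50. ]
-148.2299448360321
-148.05385252114814
delta [  2.3  -6.6 150.1] [ 0.001 -0.002 -0.013] t 2.25 q [ 0.03  0.32 -0.32  1.92  0.12  0.92 -1.36]
delta [  2.1  -6.7 231.1] [ 0.001 -0.002 -0.013] t 2.25 q [ 0.03  0.32 -0.32  1.92  0.12  0.92 -1.36]
```

{"op": "drive_effector", "data": {"increments": [[[0,0,50,0,0,0],[0,0,100,0,0,0],[0,0,140,0,0,0],[0,0,150,0,0,0],[0,0,150,0,0,0],[0,0,150,0,0,0]]]}}

```text
clock: 2.85
tool_pos: [455.4, 76.0, 110.8]
ee_rot: [0.961, 0.278, 0.003, 0.0]
contact_force: [0.3, -0.5, 0.8]
gripper_width: 0.997
grasp_force: 0.0
```

```bash
python3 -c "
from h import *
rows((453.5,83,29),down(-58))"
```

```text
delta [ 1.8 -7.1 81.8] [ 0.002 -0.005  0.005] t 2.85 q [-0.05  0.54 -0.24  2.1   0.25  0.52 -1.47]
```

{"op": "drive_effector", "data": {"increments": [[[2,-7,0,0,0,0],[2,-7,20,0,0,0],[2,-7,40,0,0,0],[2,-7,60,0,0,0],[2,-7,75,0,0,0],[2,-7,82,0,0,0],[2,-7,82,0,0,0],[2,-7,82,0,0,0]]]}}

```text
clock: 3.65
tool_pos: [452.0, 83.0, 27.7]
ee_rot: [0.961, 0.278, 0.001, -0.0]
contact_force: [-0.4, -0.7, 0.6]
gripper_width: 1.003
grasp_force: 0.0
```

```bash
python3 -c "
from h import *
rows((453.5,83,29),down(-58))"
```

```text
delta [ 1.3  0.8 -1.3] [ 0.001 -0.002  0.005] t 3.65 q [-0.13  0.7  -0.14  2.15  0.31  0.31 -1.55]
```

Close at 25 N.

{"op": "drive_effector", "data": {"increments": [[[0,0,-1,0,0,0],[0,0,-1,0,0,0],[0,0,-1,0,0,0],[0,0,-1,0,0,0],[0,0,-1,0,0,0],[0,0,-1,0,0,0],[0,0,-1,0,0,0],[0,0,-1,0,0,0]]], "finger_gap": 0.0, "force": 25}}

```text
clock: 4.45
tool_pos: [451.2, 82.6, 27.7]
ee_rot: [0.961, 0.278, 0.0, -0.0]
contact_force: [-0.4, 0.4, 1.5]
gripper_width: 0.63
grasp_force: 25.0
```

{"op": "drive_effector", "data": {"increments": [[[0,0,-20,0,0,0],[0,0,-50,0,0,0],[0,0,-100,0,0,0],[0,0,-150,0,0,0],[0,0,-200,0,0,0],[0,0,-240,0,0,0],[0,0,-250,0,0,0],[0,0,-250,0,0,0],[0,0,-250,0,0,0]]]}}

```text
clock: 5.35
tool_pos: [449.9, 82.0, 275.8]
ee_rot: [0.961, 0.278, -0.002, -0.0]
contact_force: [0.3, 0.4, -0.6]
gripper_width: 0.63
grasp_force: 24.9
```

Run:
```python
from h import *
c=robot.get_calibration("wrist"); im=robot.camera("wrist"); cv2.imwrite("pics/w2.png",im[:,:,::-1])
# target: tool z along peg downward, tool y = -drainer y
yaw=-0.02; ex=np.array([np.cos(yaw),np.sin(yaw),0]); ey=np.array([-ex[1],ex[0],0]); th=np.radians(40)
z=ex*np.sin(th)-np.array([0,0,1])*np.cos(th); y=-ey; Rt=R.from_matrix(np.c_[np.cross(y,z),y,z])
tip=np.array([586,165,189.])
s=robot.read_state();T=R.from_quat(s["ee_rot"]);print(s["tool_pos"],s["gripper_width"],s["grasp_force"],s["contact_force"])
for k in(100,):
    rows(tip-z*k,Rt);
```

```text
[449.71327389  81.96546342 275.4323289 ] 0.6310646411313298 24.89909806828109 [-0.36247286 -0.44887457 -1.73514426]
delta [106.  -32.8   9.4] [-0.204  0.683  0.56 ] t 5.4 q [ 0.03  0.3  -0.34  1.89  0.12  0.97 -1.37]
```

View pics/w2.png

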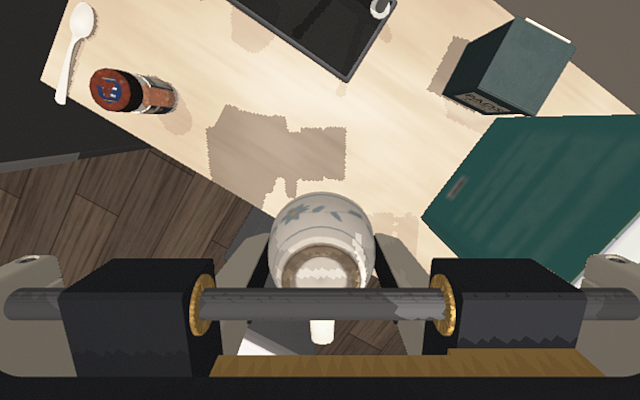

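The cup is held (58.6 mm between the pads), with its foot ring spanning columns 280–364, top edge at row 241, and the handle towards the robot. Next I'll work out its offset in the tool and the approach pose.

Add to h.py:
```python
def pegpose(back,off=1.0,tip=(586,165,189),tilt=40,ball=-5.3,side=0):
    yaw=-0.02; ex=np.array([np.cos(yaw),np.sin(yaw),0]); ey=np.array([-ex[1],ex[0],0]); th=np.radians(tilt)
    z=ex*np.sin(th)-np.array([0,0,1])*np.cos(th); y=-ey; Rt=R.from_matrix(np.c_[np.cross(y,z),y,z])
    return np.array(tip)-Rt.apply([off,side,ball])-z*back,Rt
```

Run:
```python
from h import *
c=robot.get_calibration("wrist"); s=robot.read_state(); T=R.from_quat(s["ee_rot"])
for u,v in((322,241),(280,270),(364,270)):
    o,d=ray(c,u,v); o=T.inv().apply(o-s["tool_pos"]); d=T.inv().apply(d); print((o+d*(-22.3-o[2])/d[2]).round(1))
rows(*pegpose(70))
# mid view of ball
```

```text
[ 22.4  -0.4 -22.3]
[  8.9 -18.7 -22.3]
[  8.8  17.9 -22.3]
delta [124.4 -20.6  36.9] [-0.204  0.683  0.56 ] t 5.4 q [ 0.03  0.3  -0.34  1.89  0.12  0.97 -1.37]
```

{"op": "drive_effector", "data": {"increments": [[[16,-3,0,-0.025,0.085,0.07],[31,-5,0,-0.05,0.17,0.14],[47,-8,0,-0.076,0.256,0.21],[62,-10,5,-0.1,0.34,0.28],[78,-13,10,-0.127,0.427,0.35],[93,-15,20,-0.153,0.51,0.42],[109,-18,30,-0.18,0.6,0.49],[124,-21,37,-0.204,0.683,0.56],[124,-21,37,-0.204,0.683,0.56],[124,-21,37,-0.204,0.683,0.56],[124,-21,37,-0.204,0.683,0.56]]]}}

```text
clock: 6.5
tool_pos: [544.7, 172.6, 247.0]
ee_rot: [0.942, -0.007, 0.336, 0.007]
contact_force: [0.3, 0.2, -1.6]
gripper_width: 0.633
grasp_force: 24.9
```

Run:
```python
from h import *
im={n:robot.camera(n)[:,:,::-1] for n in("side","top","wrist")}
print([proj(robot.get_calibration(n),(586,165,189)) for n in im])
a=cv2.resize(im["side"][100:220,290:390],None,fx=4,fy=4,interpolation=2); b=cv2.resize(im["top"][130:250,230:330],None,fx=4,fy=4,interpolation=2)
cv2.imwrite("pics/p3.png",np.hstack([a,b])); cv2.imwrite("pics/w3.png",im["wrist"])
rows(*pegpose(70,1.5))
```

```text
[array([345.3, 156.1]), array([276.8, 172.6]), array([325.7, 229.9])]
delta [-9.5  3.5  6.7] [ 0.006  0.011 -0.002] t 6.65 q [-1.05  0.41  0.75  2.19  0.82  0.01 -2.84]
```

View pics/p3.png

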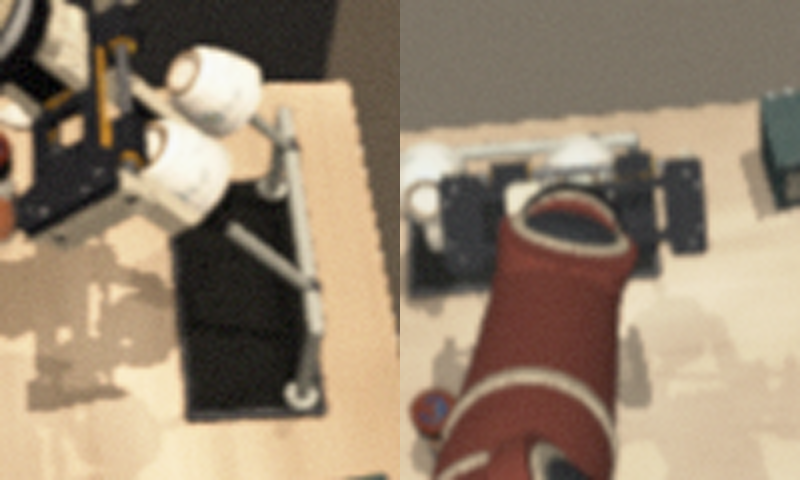

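View pics/w3.png

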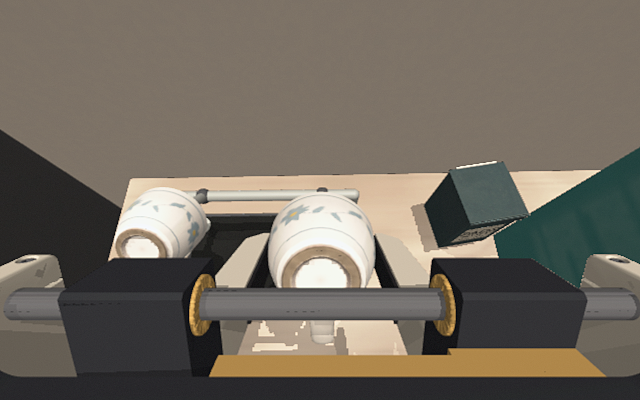

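The approach drove q6 and q7 to their limits, so the arm can't reach a 40° tilt here. In the side view the held cup is above and to the left of the free peg, whose tip is near (348,156) as predicted. The hung cup is undisturbed. A gentler tilt of 25° still fits inside the mouth, at 15° to the peg, so I'll use that.

Run:
```python
from h import *
rows(*pegpose(75,1.5,tilt=25))
```

```text
delta [8.6 3.5 3.5] [ 0.006 -0.251 -0.002] t 6.65 q [-1.05  0.41  0.75  2.19  0.82  0.01 -2.84]
```

{"op": "drive_effector", "data": {"increments": [[[0,0,-10,0,-0.1,0],[0,0,-20,0,-0.2,0],[0,0,-20,0,-0.25,0],[0,0,-20,0,-0.25,0],[0,0,-20,0,-0.25,0],[0,0,-20,0,-0.25,0]]]}}

```text
clock: 7.25
tool_pos: [534.8, 167.5, 265.4]
ee_rot: [0.976, -0.014, 0.218, 0.005]
contact_force: [-0.2, -1.2, -1.2]
gripper_width: 0.633
grasp_force: 24.9
```

Run:
```python
from h import *
rows(*pegpose(75,1.5,tilt=25))
```

```text
delta [12.5  1.3 21.2] [ 0.007 -0.004 -0.007] t 7.25 q [-0.42  0.31 -0.03  1.99  0.46  0.49 -2.42]
```

{"op": "drive_effector", "data": {"increments": [[[6,0.5,0,0,0,0],[12,1,5,0,0,0],[12,1,10,0,0,0],[12,1,15,0,0,0],[12,1,15,0,0,0],[12,1,15,0,0,0]]]}}

```text
clock: 7.85
tool_pos: [551.2, 169.0, 256.2]
ee_rot: [0.976, -0.011, 0.217, 0.004]
contact_force: [-0.4, -0.0, -1.2]
gripper_width: 0.633
grasp_force: 24.9
```

Run:
```python
from h import *
rows(*pegpose(0,1.5,tilt=25))
im=robot.camera("side")[:,:,::-1]; cv2.imwrite("pics/s4.png",cv2.resize(im[100:220,290:390],None,fx=5,fy=5,interpolation=2))
c=robot.get_calibration("side"); s=robot.read_state(); T=R.from_quat(s["ee_rot"])
print([ (5*(proj(c,s["tool_pos"]+T.apply([1.5,0,z]))-[290,100])).round() for z in(-22.3,27.7)], 5*(proj(c,(586,165,189))-[290,100]))
```

```text
delta [ 1.6  2.9 81. ] [ 0.005 -0.002 -0.001] t 7.85 q [-0.41  0.34 -0.03  1.97  0.46  0.48 -2.4 ]
[array([202., 170.]), array([240., 227.])] [276.5 280.5]
```

View pics/s4.png

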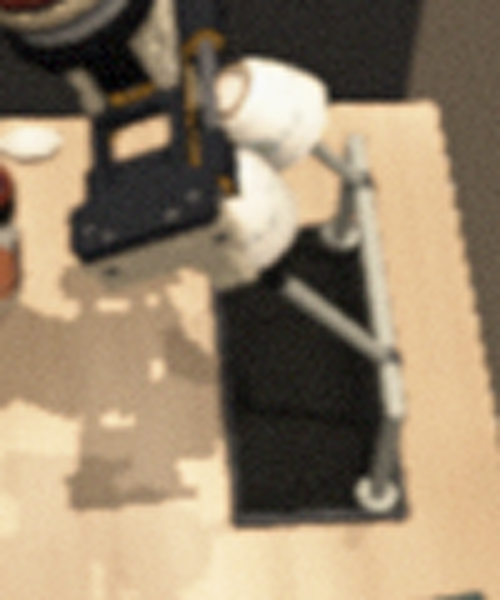

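The side crop shows the ball at about (277,281), matching the prediction, with the cup directly above it along its own axis. I'll lower the cup along that axis.

{"op": "drive_effector", "data": {"increments": [[[2,3,5,0,0,0],[2,3,20,0,0,0],[2,3,35,0,0,0],[2,3,50,0,0,0],[2,3,60,0,0,0],[2,3,66,0,0,0],[2,3,68,0,0,0],[2,3,68,0,0,0],[2,3,68,0,0,0]]]}}

```text
clock: 8.8
tool_pos: [582.3, 164.9, 196.7]
ee_rot: [0.976, -0.011, 0.218, 0.004]
contact_force: [0.1, -0.3, -1.8]
gripper_width: 0.635
grasp_force: 24.9
```

Run:
```python
from h import *
rows(*pegpose(0,1.5,tilt=25)); print(robot.read_state()["moment"])
```

```text
delta [-1.4 -0.2 13.9] [ 0.004 -0.004 -0.002] t 8.8 q [-0.42  0.47  0.03  1.98  0.52  0.33 -2.45]
[0.0595917  0.49371946 0.00566124]
```

Now slowly to contact.

{"op": "drive_effector", "data": {"increments": [[[-1,0,3,0,0,0],[-1,0,6,0,0,0],[-1,0,9,0,0,0],[-1,0,11,0,0,0],[-1,0,11,0,0,0],[-1,0,11,0,0,0]]]}}

```text
clock: 9.4
tool_pos: [585.9, 164.6, 185.7]
ee_rot: [0.976, -0.011, 0.218, 0.004]
contact_force: [-0.3, 0.7, -1.7]
gripper_width: 0.628
grasp_force: 24.9
```

{"op": "drive_effector", "data": {"increments": [[[0,0,1,0,0,0],[0,0,2,0,0,0],[0,0,3,0,0,0],[0,0,3,0,0,0],[0,0,3,0,0,0]]]}}

```text
clock: 9.9
tool_pos: [587.2, 164.6, 183.0]
ee_rot: [0.976, -0.011, 0.218, 0.004]
contact_force: [-1.3, 0.4, -0.8]
gripper_width: 0.629
grasp_force: 24.9
```

Run:
```python
from h import *
rows(*pegpose(0,1.5,tilt=25)); print(robot.read_state()["moment"])
```

```text
delta [-0.1 -0.4 -0.6] [ 0.005 -0.003 -0.002] t 9.9 q [-0.43  0.49  0.05  1.98  0.53  0.3  -2.46]
[ 0.01394837  0.56142666 -0.0224153 ]
```

{"op": "drive_effector", "data": {"increments": [[[0,0,0.5,0,0,0],[0,0,1,0,0,0],[0,0,1.5,0,0,0],[0,0,1.5,0,0,0],[0,0,1.5,0,0,0]]]}}

```text
clock: 10.4
tool_pos: [587.9, 164.6, 182.0]
ee_rot: [0.976, -0.011, 0.218, 0.004]
contact_force: [-1.6, -0.5, 2.1]
gripper_width: 0.635
grasp_force: 25.0
```

```bash
python3 -c "
from h import *
print(robot.read_state()['moment'])"
```

```text
[-0.02093747  0.60340329  0.01208229]
```

{"op": "drive_effector", "data": {"increments": [[[0,0,0.5,0,0,0],[0,0,1,0,0,0],[0,0,1,0,0,0],[0,0,1,0,0,0]]]}}

```text
clock: 10.8
tool_pos: [588.3, 164.6, 181.9]
ee_rot: [0.976, -0.011, 0.218, 0.004]
contact_force: [-4.8, -0.7, 8.1]
gripper_width: 0.631
grasp_force: 25.2
```

```bash
python3 -c "
from h import *
print(robot.read_state()['moment'],robot.read_state()['contact_force'])"
```

```text
[-0.07075866  0.7005723  -0.05655549] [-4.84248549 -0.70490321  8.08626603]
```

Firm axial contact with the floor: about 9–10 N along the cup's axis. Release.

{"op": "drive_effector", "data": {"increments": [[[0,0,-0.5,0,0,0],[0,0,-0.5,0,0,0],[0,0,-0.5,0,0,0],[0,0,-0.5,0,0,0],[0,0,-0.5,0,0,0],[0,0,-0.5,0,0,0],[0,0,-0.5,0,0,0],[0,0,-0.5,0,0,0]]], "finger_gap": 1.0}}

```text
clock: 11.6
tool_pos: [588.1, 164.6, 181.2]
ee_rot: [0.976, -0.011, 0.218, 0.004]
contact_force: [0.6, -0.1, -0.1]
gripper_width: 0.997
grasp_force: 0.0
```

Run:
```python
from h import *
a=robot.camera("side")[:,:,::-1][100:220,290:390]; w=robot.camera("wrist")[:,:,::-1]
a=cv2.resize(a,(333,400),interpolation=2); cv2.imwrite("pics/r5.png",np.hstack([a,w[:,90:550]]))
```

```text
(no output)
```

View pics/r5.png

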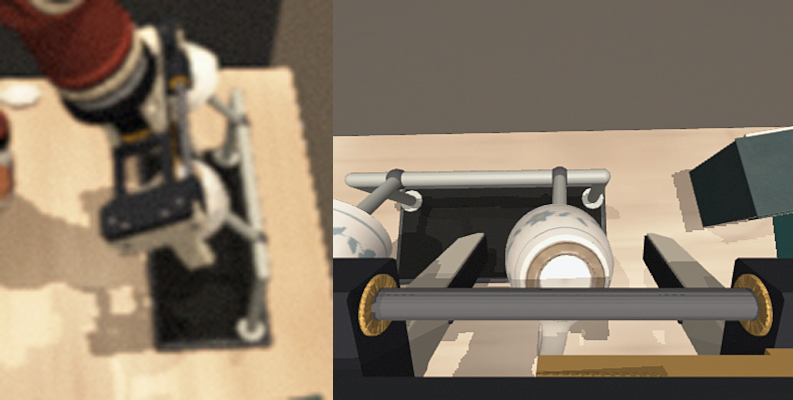

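The cup hangs on the peg between the open fingers with no contact, spanning columns 507–610 in the wrist half. I'll back out along the tool axis.

{"op": "drive_effector", "data": {"increments": [[[0,0,-8,0,0,0],[0,0,-20,0,0,0],[0,0,-40,0,0,0],[0,0,-65,0,0,0],[0,0,-95,0,0,0],[0,0,-125,0,0,0],[0,0,-150,0,0,0],[0,0,-150,0,0,0],[0,0,-150,0,0,0],[0,0,-150,0,0,0],[0,0,-150,0,0,0]]]}}

```text
clock: 12.8
tool_pos: [524.0, 166.1, 315.6]
ee_rot: [0.976, -0.011, 0.217, 0.005]
contact_force: [-1.0, 1.0, 0.1]
gripper_width: 1.005
grasp_force: 0.0
```

Run:
```python
from h import *
a=robot.camera("side")[:,:,::-1][100:220,265:385]; w=robot.camera("wrist")[:,:,::-1]
a=cv2.resize(a,(400,400),interpolation=2); cv2.imwrite("pics/r6.png",np.hstack([a,w[:,120:520]]))
```

```text
(no output)
```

View pics/r6.png

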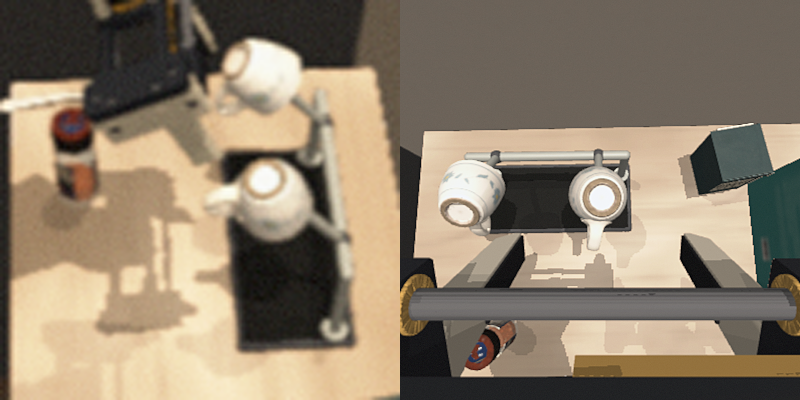

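The new cup hangs steadily on the right peg. The other cup and the jar are where they were, and the gripper is clear of everything.

```bash
python3 -c "
from station import robot
print(robot.finish_job())"
```

```text
the job is handed in; nothing more can be done
None
```

The white cup now hangs mouth-down on the free right peg, released only after the peg's tip was firmly against its floor; the hung cup and jar look unmoved in the last pictures, the arm went nowhere near the timer, and the job was handed in at about 13 s of the 48 s allowed (the hand-in returned no verdict).

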